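# Release a charged scanner battery and stop it with the other finger

## Task

Take the charged battery off charge: at the charger with the green light, press the blue release paddle with one finger and stop the battery with the other finger as the ejector springs it out, before it slides off the sloping deck. Leave it lying in its guides, sprung out a finger's width or so, and finish while still holding it there with the finger. Do not pick the battery up, and leave the charger with the amber light and everything else on the bench alone.

Things in the scene. Friction and masses are not known exactly. Their poses are not given: they have to be found in the camera images.
- ready_charger: Charger with the GREEN light bar on its hood: grey wedge, 175 long, 116 wide, fixed to the bench. Its slippery deck slopes at 20 degrees down to an open front edge 14 mm above the bench, roughly towards the robot. At the back a hood with contacts and spring ejector stands 37 mm above the deck. Origin: on the bench, 44 mm below the bay's origin; z up, x level, from front to hood.
- ready_bay: The green-lit charger's deck. Origin on the deck surface, mid-way between the guides, under the middle of the seated battery. x up the slope, y across (left, seen from the front), z out of the deck. Deck from x = -88 mm (front edge, a drop) to the hood at x = 40 to 92 mm. Guide rails at y = +-27 to +-33 mm, 8 mm high; between them the deck in front of the battery is bare.
- ready_key_top (a point): Centre of the top of the green-lit charger's blue release paddle, 30 (along the slope) x 34 mm, parallel to the deck; in the bay's frame at x -68, y -59, z 13 mm at rest. It rocks about a shaft along the slope at y -36 mm, its outer side sinking most; its side hook holds the battery. Pressed down here it frees the battery after 4 to 5 mm (3 to 6 N); stop at about 8 mm.
- ready_battery: The charged battery, loose: dark block 78 (along the slope) x 52 x 22 mm, 150 g, pale label on top. Origin: centre of its underside; seated, it lies on the bay's origin with the bay's axes, its front face at x = -39 mm there. Freed, the ejector (4.5 N falling to 2 N over 25 mm) shoots it towards the bay's -x and it leaves the deck in half a second. Stopped, it keeps pressing with 2 to 5 N.
- ready_key (a joint): Turn of that paddle in rad: 0 at rest, the hook frees the battery at 0.15 to 0.2, stop at 0.34; a spring returns it.
- waiting_bay: Deck of the other charger, the same but with an AMBER light bar; same frame. To be left alone.
- waiting_key_top (a point): Centre of the top face of the amber-lit charger's blue paddle. Not to be pressed.
- waiting_key (a joint): Turn of the amber-lit charger's paddle in rad, 0 at rest.
- waiting_battery: Battery in the amber-lit charger, the same kind; origin centre of its underside. To be left alone.
- spare_battery: Loose spare battery of the same kind lying flat on the bench (78 x 52 x 22 mm), origin centre of its underside.
- scanner: Handheld scanner lying on its side, grey and black, about 115 x 160 x 50 mm, lying left of the chargers, origin under its head.
- tape: Roll of brown packing tape lying flat, 100 mm across, 48 mm high, origin centre of its underside.
- label_box: Small carton 55 x 45 x 40 mm standing between the two chargers, origin centre of its underside.
- screwdriver: Screwdriver lying on the bench in front of the chargers, under 40 mm high.
- mug: Blue mug, 80 mm across, 95 mm high, left of the chargers, origin centre of its underside.
There are look-alikes about, which are no part of the job. What is shaped like the ready_charger but purple is not meant. What is shaped like the ready_battery but red is not meant.

How it is judged:
By the outcome, as a careful person would: the job done as asked, in the order asked, and still so for the second after the job is handed in, while the arm keeps its last pose, push and grip.
It also fails if it takes over 29 s, if anything falls off the work surface, if the arm or the gripper's body presses on something with over 40 N, if the wrist force passes 120 N, or if a joint passes its speed limit or range.

## Robot

A 7-joint arm with a two-finger parallel gripper is mounted at the origin on the work surface. World frame = base frame: x ahead of the robot, y to its left, z up, the work surface at z = 0. Lengths are in m, angles in rad, forces in N, time in s.
With the tool pointing down it reaches from about 0.425 to 0.925 m from the base axis. Payload 6.8 kg.
Tool frame: the origin (TCP) lies between the finger pads; the fingertips stand 14 mm ahead of it and the grasp point (between the pads) lies 5 mm behind it; z points along the fingers, y is the direction in which the jaws open and shut (so a half turn about z gives the same grasp; the last joint's range is limited). The gripper opens to 85 mm and grips with 20 to 120 N. Pads are 22 mm wide; open, the fingers measure 114 mm over their backs; the gripper's body (76 mm by 85 mm) begins 54 mm behind the grasp point. The pads swing forward as they close: fully open they stand 13 mm farther back than shut.
Start: joints at [0.993, 0.477, 0.022, 1.555, -0.011, 1.109, -0.083], TCP at [0.306, -0.602, 0.245] pointing down, gripper open.
Joint ranges: [-2.96, 2.96], [-0.34, 2.1], [-1.41, 1.46], [0.24, 2.44], [-1.37, 4.51], [0.17, 1.92], [-2.96, 2.96]. Speed limits (rad/s): [2.39, 2.39, 3.14, 3.14, 3.14, 3.14, 3.14].

## Interface

Orientations are given as a unit quaternion [w, x, y, z].
In Python, from station import bot gives the robot as it stands.
- The arm moves only by the shell command python3 -m crank 'ROWS' [FORCE]. ROWS is JSON, a list of rows, each a list of 3 entries, a list of its own where there are three numbers: the shift along the tool's x, y, z in m, then the turn, a rotation vector about the tool's x, y, z in degrees, then the finger opening in m, from 0 to 0.0854. A call has 1 to 10 rows; each row shifts and turns the commanded pose from where the row before left it, along the tool's axes as they then stand; what a row does not reach is not made up. A row lasts 1/8 s, in which the tool goes at most 62.5 mm and 10.7 degrees, less where a joint would pass 70% of its speed; a pose out of reach is approached as far as the arm can. A call is refused whole if a number of a shift passes 0.0625 or a number of a turn 10.7, either way. A call with a gripper value outside its range is refused whole. The fingers move at their own pace and stop on an object; FORCE is the grip in N (left out, the last holds). Time passes only in rows, so rows that do not move let the fingers close. It gives the time, the measured TCP pose, the force and the opening at its end, in the units of the state.
- bot.get_obs(): the state, without advancing time (a new reading comes with each control period).
- bot.read_camera(name): name is "scene" or "top" or "wrist"; returns (picture, depth): 384x512x3 uint8, red, green, blue; 384x512 float32, m along the optical axis (not along the pixel's ray), 0 where there is no reading.
- bot.calibration(name): a dict with "fx", "fy", "cx", "cy" (pixels), "extrinsics" (4x4, takes a point from camera to world coordinates). Camera axes: x right, y down, z forward; pixel columns grow to the right and rows downward; lengths in m; the calibration is good to about 2 mm. The wrist camera is an equidistant fisheye: a pixel r from the principal point sees the ray r / f radians off the axis. A picture is of the moment at which its call begins: read the wrist's pose just before it. calibration takes no time and is no camera call; for the wrist camera it gives the pose at the moment of the call.
- bot.hand_in(): hands the job in, once; it reports no verdict.
The state is a dict: "t": time; "q": joint angles; "joint_vel": joint speeds; "joint_torque": joint torques, N m; "eef_pos": TCP position; "tool_rot": TCP orientation; "contact_force": force on the tool from outside, world axes, zero at the start; "torque": the same for the moment, N m; "gripper_width": opening from 0.0 (shut) to 1.0 (fully open).
Only numpy, scipy, OpenCV 4.12 (cv2) and the standard library are available. Lean on these libraries where they do the work, as an engineer would, in place of code of your own. Each camera call takes 0.05 s, during which the arm holds its last target.

## Working session

There is one attempt and no reset: what is moved stays moved. The work goes in short steps, Python scripts to look and compute and a shell command to move; the robot and the scene stay as the last step left them, time stands still between calls to the robot, and variables do not carry over. Pictures are saved under pics/ and viewed, and the job is handed in when it is done.

```bash
ls; mkdir -p pics; python3 - <<'E'
from station import bot
import cv2,numpy as np
o=bot.get_obs();print(o)
for n in("scene","top"):
    p,d=bot.read_camera(n);cv2.imwrite(f"pics/{n}0.png",p[:,:,::-1]);np.savez(f"{n}0.npz",p=p,d=d)
    c=bot.calibration(n);print(n,c)
E
```

```text
pics
{'t': 0.0, 'q': array([ 0.99293104,  0.47785732,  0.02236102,  1.55644522, -0.01147769,
        1.10930323, -0.08308213]), 'joint_vel': array([-1.02591213e-04,  5.86993286e-05,  1.24437833e-03,  1.05463482e-04,
       -4.27627339e-04, -1.95293862e-03, -4.78563112e-04]), 'joint_torque': array([ 6.26285764e-04, -5.96444786e+01,  1.60818659e+00, -2.81193244e+01,
        1.24343482e-02,  9.27448331e-03, -7.70040202e-06]), 'eef_pos': array([ 0.30527161, -0.60138995,  0.24429039]), 'tool_rot': array([-8.92663334e-04,  9.72537670e-01,  2.32743618e-01, -3.01902160e-04]), 'contact_force': array([ 0.32950642,  0.05472515, -0.68648804]), 'torque': array([-0.00425224,  0.03111371, -0.00694528]), 'gripper_width': 0.9973598577877263}
scene {'fx': 450.72123807407854, 'fy': 450.72123807407854, 'cx': 261.0765416583812, 'cy': 180.64324836298007, 'extrinsics': array([[-0.11521439,  0.80512561, -0.58180615,  1.33314995],
       [ 0.99333968,  0.09419985, -0.06635253,  0.13243994],
       [ 0.00138393, -0.5855759 , -0.8106164 ,  1.26936248],
       [ 0.        ,  0.        ,  0.        ,  1.        ]])}
top {'fx': 382.777428475135, 'fy': 382.777428475135, 'cx': 262.6443995124186, 'cy': 191.6429248199938, 'extrinsics': array([[ 9.33848927e-04, -9.98873158e-01,  4.74504263e-02,
         4.09838872e-01],
       [-9.99999471e-01, -9.53209893e-04, -3.85398905e-04,
         3.87527435e-02],
       [ 4.30194837e-04, -4.74500413e-02, -9.98873520e-01,
         1.27126711e+00],
       [ 0.00000000e+00,  0.00000000e+00,  0.00000000e+00,
         1.00000000e+00]])}
```

View pics/scene0.png

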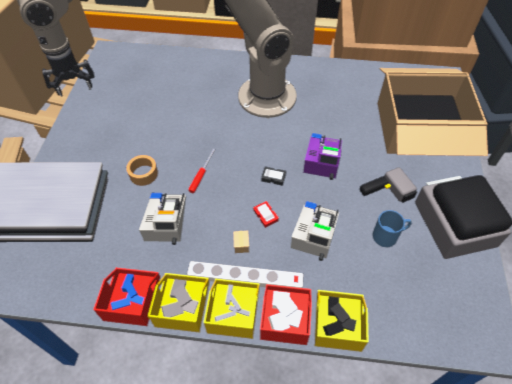

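View pics/top0.png

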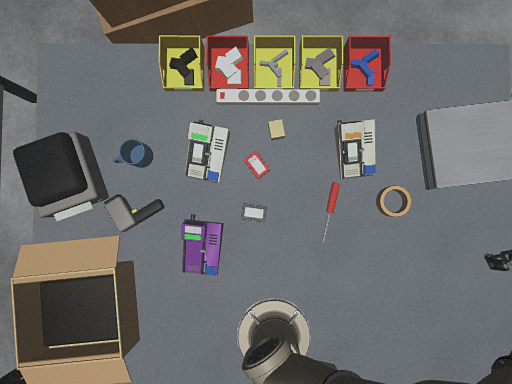

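```bash
cat > h.py <<'E'
import numpy as np,cv2
from scipy.spatial.transform import Rotation as R
def RT(q): return R.from_quat([q[1],q[2],q[3],q[0]])
def cloud(d,c):
    v,u=np.mgrid[:d.shape[0],:d.shape[1]]
    P=np.stack([(u-c['cx'])/c['fx']*d,(v-c['cy'])/c['fy']*d,d],-1)
    E=c['extrinsics'];return P@E[:3,:3].T+E[:3,3]
E
python3 - <<'E'
from station import bot
from h import *
a=[]
for n,(r0,r1,c0,c1) in {"top":(110,190,180,235),"scene":(195,262,285,345)}.items():
    z=np.load(f"{n}0.npz");p=z['p'];W=cloud(z['d'],bot.calibration(n))
    hsv=cv2.cvtColor(p,cv2.COLOR_RGB2HSV)
    cr=np.zeros(p.shape[:2],bool);cr[r0:r1,c0:c1]=1
    for nm,lo,hi in(("blue",(100,150,80),(130,255,255)),("green",(45,120,100),(85,255,255))):
        m=cv2.inRange(hsv,lo,hi).astype(bool)&cr&(z['d']>0)
        v,u=np.nonzero(m);print(n,nm,m.sum(),u.mean(),v.mean(),np.median(W[m],0),W[m].min(0),W[m].max(0))
    a.append(cv2.resize(p[r0:r1,c0:c1],(400,560),interpolation=cv2.INTER_CUBIC))
    m=cr&(W[...,2]>0.012)
    print(n,'all',W[m].min(0),W[m].max(0))
cv2.imwrite("pics/crop0.png",np.hstack(a)[:,:,::-1])
E
```

```text
top blue 70 212.72857142857143 175.78571428571428 [0.51955635 0.19982393 0.03166394] [0.50646458 0.18281069 0.02343612] [0.53553543 0.21631984 0.03964018]
top green 74 198.8108108108108 136.63513513513513 [0.63541051 0.23581203 0.09739558] [0.62561895 0.21326082 0.09219532] [0.646968   0.26056942 0.10261533]
top all [0.40983887 0.03875274 0.01204819] [0.70521471 0.29372359 1.27126711]
scene blue 50 310.38 204.76 [0.52346784 0.20110132 0.03299017] [0.50686676 0.18717438 0.02404067] [0.5350851  0.21740932 0.03938271]
scene green 53 321.4339622641509 226.28301886792454 [0.63774871 0.23407869 0.09721669] [0.62413828 0.21286358 0.09029809] [0.6474078  0.25779445 0.10117384]
scene all [0.50491637 0.13243994 0.01204963] [1.33314995 0.29712504 1.26936248]
```

View pics/crop0.png

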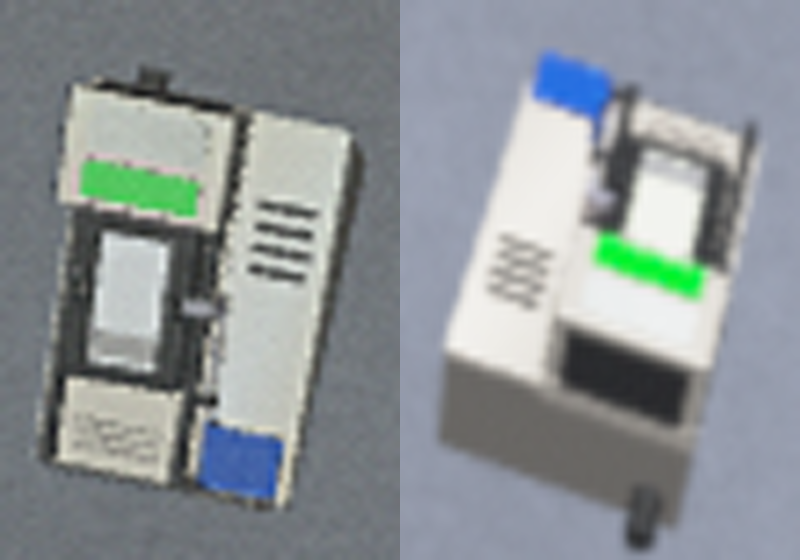

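```bash
cat >> h.py <<'E'
def bayR(yaw): return R.from_euler('z',yaw,degrees=True)*R.from_euler('y',-20,degrees=True)
FLIP=R.from_matrix(np.diag([1.,-1,-1]))
def rows(p0,R0,p1,R1,n):
    """n equal rows; returns list"""
    rv=(R0.inv()*R1).as_rotvec()/n; out=[]
    p=p0;Rc=R0
    for i in range(n):
        t=p0+(p1-p0)*(i+1)/n
        out.append((np.round(Rc.inv().apply(t-p),4),np.round(np.degrees(rv),2)))
        p=p+Rc.apply(out[-1][0]);Rc=Rc*R.from_rotvec(np.radians(out[-1][1]))
    for o in out: print(o[0].tolist(),o[1].tolist())
    print('end',p)
E
python3 - <<'E'
from station import bot
from h import *
o=bot.get_obs();T=RT(o['tool_rot']);E=bot.calibration('wrist')['extrinsics']
print(bot.calibration('wrist'))
print('cam in tool',T.inv().apply(E[:3,3]-o['eef_pos']),T.inv().as_matrix()@E[:3,:3])
z=np.load("top0.npz");p=z['p'];W=cloud(z['d'],bot.calibration("top"))
hsv=cv2.cvtColor(p,cv2.COLOR_RGB2HSV)
cr=np.zeros(p.shape[:2],bool);cr[110:190,180:235]=1
for nm,lo,hi in(("blue",(100,150,80),(130,255,255)),("green",(45,120,100),(85,255,255))):
    m=cv2.inRange(hsv,lo,hi).astype(bool)&cr
    print(nm,cv2.minAreaRect((W[m][:,:2]*1000).astype(np.float32)))
m=cr&(W[...,2]>0.015)&(W[...,2]<0.2)
k=cv2.connectedComponentsWithStats(m.astype(np.uint8));i=1+np.argmax(k[2][1:,4]);m=k[1]==i
print(cv2.minAreaRect((W[m][:,:2]*1000).astype(np.float32)))
for yaw in(-8,):
    B=bayR(yaw);O=np.array([.5205,.2,.0325])-B.apply([-.068,-.059,.013]);print(O)
    tgt=O+B.apply([-.068,-.025,.15]);print(tgt)
    rows(o['eef_pos'],T,tgt,B*FLIP,16)
E
```

```text
{'fx': 297.3186396354542, 'fy': 297.3186396354542, 'cx': 257.0068455751985, 'cy': 191.11363211980242, 'extrinsics': array([[ 0.45240254, -0.85667203, -0.24788097,  0.36865998],
       [-0.89181146, -0.43521735, -0.12352399, -0.56982731],
       [-0.00206255,  0.27694566, -0.96088337,  0.37276821],
       [ 0.        ,  0.        ,  0.        ,  1.        ]])}
cam in tool [ 0.07077553  0.00028955 -0.1283422 ] [[-2.93674673e-04 -9.60919403e-01 -2.76828132e-01]
 [ 9.99999863e-01 -1.62541953e-04 -4.96643585e-04]
 [ 4.32238272e-04 -2.76828240e-01  9.60919320e-01]]
blue ((520.6478271484375, 199.82920837402344), (31.736927032470703, 24.869049072265625), 78.31425476074219)
green ((636.0189208984375, 236.26898193359375), (48.381832122802734, 13.568151473999023), 77.21003723144531)
((604.5724487304688, 221.13885498046875), (117.22240447998047, 189.90138244628906), 78.10256958007812)
[0.59639144 0.24891398 0.04354137]
[0.47883113 0.24019031 0.16123789]
[0.0335, -0.042, 0.0053] [-0.39, 1.21, 2.16]
[0.0317, -0.0432, 0.0056] [-0.39, 1.21, 2.16]
[0.03, -0.0445, 0.006] [-0.39, 1.21, 2.16]
[0.0282, -0.0456, 0.0064] [-0.39, 1.21, 2.16]
[0.0263, -0.0467, 0.0066] [-0.39, 1.21, 2.16]
[0.0243, -0.0476, 0.0068] [-0.39, 1.21, 2.16]
[0.0224, -0.0486, 0.0069] [-0.39, 1.21, 2.16]
[0.0204, -0.0495, 0.0071] [-0.39, 1.21, 2.16]
[0.0184, -0.0502, 0.0072] [-0.39, 1.21, 2.16]
[0.0163, -0.0509, 0.0071] [-0.39, 1.21, 2.16]
[0.0142, -0.0516, 0.0072] [-0.39, 1.21, 2.16]
[0.0122, -0.0521, 0.0071] [-0.39, 1.21, 2.16]
[0.01, -0.0525, 0.0069] [-0.39, 1.21, 2.16]
[0.0078, -0.053, 0.0068] [-0.39, 1.21, 2.16]
[0.0058, -0.0532, 0.0065] [-0.39, 1.21, 2.16]
[0.0035, -0.0535, 0.0063] [-0.39, 1.21, 2.16]
end [0.47876932 0.2401886  0.1612664 ]
```

```bash
python3 -m crank '[[[0.034,-0.042,0.004],[-0.4,1.2,2.4],0.0854],[[0.032,-0.043,0.004],[-0.4,1.2,2.4],0.0854],[[0.030,-0.044,0.005],[-0.4,1.2,2.4],0.0854],[[0.028,-0.045,0.005],[-0.4,1.2,2.4],0.0854],[[0.026,-0.046,0.005],[-0.4,1.2,2.4],0.0854],[[0.024,-0.047,0.006],[-0.4,1.2,2.4],0.0854],[[0.022,-0.048,0.006],[-0.4,1.2,2.4],0.0854],[[0.020,-0.049,0.006],[-0.4,1.2,2.4],0.0854]]'
python3 - <<'E'
from station import bot
from h import *
o=bot.get_obs();T=RT(o['tool_rot']);print(o['q'])
B=bayR(-12);O=np.array([.5205,.2,.0325])-B.apply([-.068,-.059,.013]);print(O)
tgt=O+B.apply([-.068,-.025,.15]);print(tgt)
rows(o['eef_pos'],T,tgt,B*FLIP,9)
E
```

```text
t: 1.1
eef_pos: [0.398, -0.1844, 0.2126]
tool_rot: [0.008, 0.994, 0.066, 0.088]
contact_force: [0.8, -0.2, 0.2]
gripper_width: 0.999
[ 0.52299535  0.0570637  -0.19877232  2.22183215 -0.06478337  0.69625914
 -1.06689027]
[0.59961864 0.24350091 0.04354137]
[0.48173617 0.24299909 0.16123789]
[0.0144, -0.046, 0.0071] [-0.4, 1.07, 2.13]
[0.0125, -0.0466, 0.007] [-0.4, 1.07, 2.13]
[0.0106, -0.047, 0.0069] [-0.4, 1.07, 2.13]
[0.0088, -0.0475, 0.0067] [-0.4, 1.07, 2.13]
[0.0068, -0.0478, 0.0066] [-0.4, 1.07, 2.13]
[0.005, -0.048, 0.0063] [-0.4, 1.07, 2.13]
[0.003, -0.0483, 0.0061] [-0.4, 1.07, 2.13]
[0.0012, -0.0483, 0.0058] [-0.4, 1.07, 2.13]
[-0.0008, -0.0484, 0.0054] [-0.4, 1.07, 2.13]
end [0.48170168 0.24297301 0.16123904]
```

```bash
python3 -m crank '[[[0.015,-0.046,0.007],[-0.4,1.1,2.1],0.0854],[[0.013,-0.046,0.007],[-0.4,1.1,2.1],0.0854],[[0.011,-0.047,0.007],[-0.4,1.1,2.1],0.0854],[[0.009,-0.047,0.007],[-0.4,1.1,2.1],0.0854],[[0.007,-0.048,0.006],[-0.4,1.1,2.1],0.0854],[[0.005,-0.048,0.006],[-0.4,1.1,2.1],0.0854],[[0.003,-0.048,0.006],[-0.4,1.1,2.1],0.0854],[[0.001,-0.048,0.005],[-0.4,1.1,2.1],0.0854],[[-0.001,-0.048,0.005],[-0.4,1.0,2.1],0.0854],[[0,0,0],[0,0,0],0.06]]'
python3 - <<'E'
from station import bot
from h import *
c=bot.calibration('wrist');o=bot.get_obs();T=RT(o['tool_rot']);print(o['q'],o['eef_pos'],T.as_matrix(),(bayR(-12)*FLIP).as_matrix())
p,d=bot.read_camera('wrist');cv2.imwrite("pics/w1.png",p[:,:,::-1]);np.savez("w1.npz",p=p,d=d,E=c['extrinsics'])
E
```

```text
t: 2.35
eef_pos: [0.4749, 0.2152, 0.1631]
tool_rot: [0.018, 0.982, -0.086, 0.165]
contact_force: [-0.2, -0.2, -0.7]
gripper_width: 0.819
[-0.44707436  0.25039119 -0.28898673  2.17040609  0.60870115  0.61020172
 -2.9491177 ] [0.47486713 0.21515949 0.1631189 ] [[ 0.93077789 -0.17490322  0.32103176]
 [-0.16279417 -0.98455562 -0.06440713]
 [ 0.32733864  0.00768664 -0.94487583]] [[ 9.19158082e-01 -2.07911691e-01  3.34546183e-01]
 [-1.95373082e-01 -9.78147601e-01 -7.11099863e-02]
 [ 3.42020143e-01 -6.93889390e-18 -9.39692621e-01]]
```

View pics/w1.png

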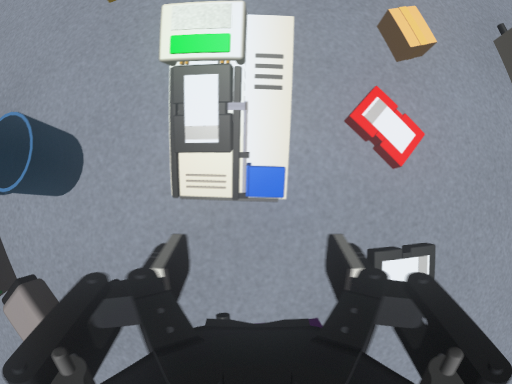

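```bash
cat >> h.py <<'E'
def fcloud(d,c,Ex):
    v,u=np.mgrid[:d.shape[0],:d.shape[1]].astype(float)
    x=(u-c['cx'])/c['fx'];y=(v-c['cy'])/c['fy'];r=np.hypot(x,y)+1e-9
    s=np.tan(r)/r*d
    P=np.stack([x*s,y*s,d],-1);return P@Ex[:3,:3].T+Ex[:3,3]
E
python3 - <<'E'
from station import bot
from h import *
z=np.load("w1.npz");W=fcloud(z['d'],bot.calibration('wrist'),z['E']);p=z['p']
hsv=cv2.cvtColor(p,cv2.COLOR_RGB2HSV)
cr=np.zeros(p.shape[:2],bool);cr[:205,155:300]=1
for nm,lo,hi in(("blue",(100,150,60),(130,255,255)),("green",(45,120,100),(85,255,255))):
    m=cv2.inRange(hsv,lo,hi).astype(bool)&cr&(z['d']>0)
    print(nm,m.sum(),np.median(W[m],0),cv2.minAreaRect((W[m][:,:2]*1000).astype(np.float32)))
m=cr&(W[...,2]>0.02)&(W[...,2]<0.2)
k=cv2.connectedComponentsWithStats(m.astype(np.uint8));i=1+np.argmax(k[2][1:,4]);m=k[1]==i
print(cv2.minAreaRect((W[m][:,:2]*1000).astype(np.float32)))
# label & battery
m=(p.min(2)>195)&(p.min(2)<=255);mm=np.zeros_like(m);mm[70:145,182:222]=m[70:145,182:222]
print('label',np.median(W[mm],0),cv2.minAreaRect((W[mm][:,:2]*1000).astype(np.float32)))
# rays for points in bay frame
B=bayR(-12);O=np.array([.5205,.2,.0325])-B.apply([-.068,-.059,.013])
for u,v in((203,120),(203,150),(203,165),(203,190),(175,150),(236,150),(172,193),(244,80),(267,181),(176,70),(232,70),(178,152),(232,152)):
    print((u,v),np.round(B.inv().apply(W[v,u]-O)*1000,1))
E
```

```text
blue 1090 [0.5212738  0.19866896 0.03297136] ((520.996337890625, 198.09762573242188), (35.85737228393555, 27.17375946044922), 78.03016662597656)
green 1070 [0.63608617 0.23295637 0.09731349] ((636.649169921875, 233.41368103027344), (48.90767288208008, 16.994815826416016), 76.8188247680664)
((595.7078247070312, 220.5343017578125), (116.87999725341797, 172.61953735351562), 77.74374389648438)
label [0.59110849 0.2429819  0.06493389] ((559.6878662109375, 240.0196990966797), (125.53663635253906, 43.38153076171875), 6.060742378234863)
(203, 120) [-11.2  -4.2  22.2]
(203, 150) [-37.8  -4.1  21.6]
(203, 165) [-56.1  -0.1   0.2]
(203, 190) [-81.4   0.3   0.4]
(175, 150) [-38.   21.5  22.4]
(236, 150) [-39.4 -32.5   7.9]
(172, 193) [-83.1  30.3   8.2]
(244, 80) [ 25.9 -37.6  -2.4]
(267, 181) [-66.6 -62.1  13.2]
(176, 70) [33.5 21.  21.4]
(232, 70) [ 35.1 -26.3  -0.3]
(178, 152) [-39.6  18.4  23.8]
(232, 152) [-41.6 -28.7   6.5]
```

```bash
python3 -m crank '[[[0,0,0],[0,0,-10.6],0.05],[[0,0,0],[0,0,-10.6],0.05],[[0,0,0],[0,0,-10.6],0.05],[[0,0,0],[0,0,-10.6],0.05],[[0,0,0],[0,0,-10.6],0.05],[[0,0,0],[0,0,-10.6],0.05],[[0,0,0],[0,0,-10.6],0.05],[[0,0,0],[0,0,-10.6],0.05],[[0,0,0],[0,0,-10.6],0.05],[[0,0,0],[0,0,-10.6],0.05]]'; python3 -m crank '[[[0,0,0],[0,0,-10.6],0.05],[[0,0,0],[0,0,-10.6],0.05],[[0,0,0],[0,0,-10.6],0.05],[[0,0,0],[0,0,-10.6],0.05],[[0,0,0],[0,0,-10.6],0.05],[[0,0,0],[0,0,-10.6],0.05]]'
cat >> h.py <<'E'
YAW=-12.3
B=bayR(YAW);O=np.array([.521,.199,.0328])-B.apply([-.068,-.059,.013])
FL2=R.from_matrix(np.diag([-1.,1,-1]))
def tobay(p): return B.inv().apply(p-O)*1000
def state(o):
    T=RT(o['tool_rot']);print('t',o['t'],'bay mm',np.round(tobay(o['eef_pos']),1),'roterr(tool,deg)',np.round(np.degrees((T.inv()*B*FL2).as_rotvec()),2),'F bay',np.round(B.inv().apply(o['contact_force']),2),'w',o['gripper_width'],'q',np.round(o['q'],2))
E
python3 - <<'E'
from station import bot
from h import *
o=bot.get_obs();state(o);T=RT(o['tool_rot'])
rows(o['eef_pos'],T,O+B.apply([-.068,-.032,.09]),B*FL2,4)
E
```

```text
t: 3.65
eef_pos: [0.4764, 0.2083, 0.1638]
tool_rot: [0.144, 0.662, 0.731, 0.083]
contact_force: [0.0, -0.3, 0.3]
gripper_width: 0.584
t: 4.4
eef_pos: [0.4765, 0.2083, 0.164]
tool_rot: [0.166, 0.177, 0.97, -0.005]
contact_force: [0.5, -0.0, 0.4]
gripper_width: 0.585
t 4.4 bay mm [-65.9 -59.4 151.8] roterr(tool,deg) [ 0.02 -0.83 -8.43] F bay [0.63 0.07 0.17] w 0.5854669563200445 q [-0.03  0.32 -0.76  2.15  0.8   0.72 -0.14]
[0.0013, 0.0067, 0.0155] [0.01, -0.21, -2.11]
[0.0011, 0.0068, 0.0154] [0.01, -0.21, -2.11]
[0.001, 0.0068, 0.0155] [0.01, -0.21, -2.11]
[0.0007, 0.0068, 0.0154] [0.01, -0.21, -2.11]
end [0.50100835 0.23099561 0.10517245]
```

```bash
python3 -m crank '[[[0.001,0.007,0.015],[0,-0.2,-2.1],0.05],[[0.001,0.007,0.015],[0,-0.2,-2.1],0.05],[[0.001,0.007,0.015],[0,-0.2,-2.1],0.05],[[0.001,0.007,0.015],[0,-0.2,-2.1],0.05],[[0,0,0],[0,0,0],0.05]]' 
python3 - <<'E'
from station import bot
from h import *
o=bot.get_obs();state(o)
c=bot.calibration('wrist')
p,d=bot.read_camera('wrist');cv2.imwrite("pics/w2.png",p[:,:,::-1]);np.savez("w2.npz",p=p,d=d,E=c['extrinsics'])
W=fcloud(d,c,c['extrinsics'])
hsv=cv2.cvtColor(p,cv2.COLOR_RGB2HSV)
m=cv2.inRange(hsv,(100,150,60),(130,255,255)).astype(bool)&(d>0)&(W[...,2]<.06)&(np.linalg.norm(W-[.521,.199,.033],axis=-1)<.05)
v,u=np.nonzero(m);print(m.sum(),u.mean(),v.mean(),np.median(W[m],0),cv2.minAreaRect((W[m][:,:2]*1000).astype(np.float32)))
E
```

```text
t: 5.03
eef_pos: [0.5005, 0.2326, 0.1061]
tool_rot: [0.171, 0.108, 0.979, -0.018]
contact_force: [-0.7, -1.1, 0.4]
gripper_width: 0.585
t 5.025 bay mm [-68.5 -30.5  91.2] roterr(tool,deg) [ 0.02 -0.15 -0.34] F bay [-0.29 -1.2   0.58] w 0.5845053187954116 q [-0.13  0.47 -0.69  2.13  1.    0.69 -0.2 ]
1750 219.26914285714287 203.91485714285713 [0.51978947 0.20011126 0.03228067] ((520.529541015625, 199.52496337890625), (35.488834381103516, 28.516376495361328), 79.51170349121094)
```

View pics/w2.png

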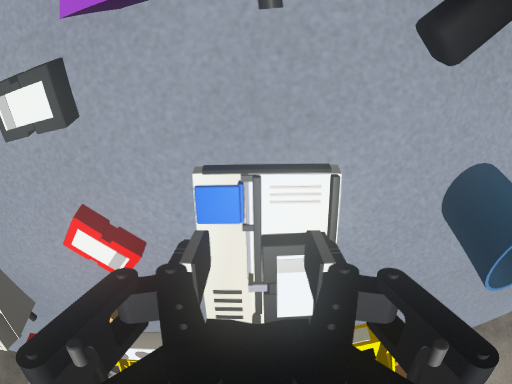

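```bash
sed -i 's/\[.521,.199,.0328\]/[.5207,.1993,.0328]/' h.py; python3 - <<'E'
from station import bot
from h import *
o=bot.get_obs();state(o);T=RT(o['tool_rot'])
z=np.load("w2.npz");W=fcloud(z['d'],bot.calibration('wrist'),z['E'])
P=T.inv().apply((W-o['eef_pos']).reshape(-1,3))*1000
P=P[(abs(P[:,0])<25)&(abs(P[:,1])<60)&(P[:,2]>-60)&(P[:,2]<40)]
for s in(-1,1):
    Q=P[P[:,1]*s>0];print(s,len(Q))
    for lo in range(-20,24,4):
        q=Q[(Q[:,2]>=lo)&(Q[:,2]<lo+4)]
        if len(q):print(lo,len(q),np.round(np.percentile(q[:,0],[2,98]),1),np.round(np.percentile(q[:,1],[2,98]),1))
E
```

```text
t 5.075 bay mm [-68.  -30.4  91.6] roterr(tool,deg) [ 0.05 -0.11 -0.35] F bay [ 0.99 -0.47 -0.2 ] w 0.5809468761826264 q [-0.13  0.47 -0.69  2.13  1.    0.69 -0.2 ]
-1 6952
-20 181 [-9.9 11.2] [-38.5 -25.1]
-16 186 [-9.6 11.1] [-38.5 -25.1]
-12 178 [-10.4  11.3] [-38.5 -25.1]
-8 152 [-9.6 11.3] [-38.1 -25.1]
-4 143 [-9.8 11.3] [-38.8 -25.1]
0 142 [-9.4 11.1] [-38.2 -25.1]
4 96 [-10.1  11.1] [-36.4 -25.1]
8 49 [-9.9 10.8] [-31.4 -25. ]
12 1 [0.9 0.9] [-25.7 -25.7]
1 7001
-20 174 [-9.5 11.2] [24.3 37.7]
-16 189 [-9.7 11.2] [24.4 37.4]
-12 174 [-9.9 11.2] [24.4 37.9]
-8 160 [-10.1  11.3] [24.4 37.8]
-4 153 [-9.3 11. ] [24.3 37.9]
0 129 [-9.8 11.1] [24.3 37. ]
4 96 [-9.7 11.2] [24.3 35.4]
8 51 [-9.3 10.6] [24.4 30.1]
12 2 [-0.3  0.7] [25. 25.]
```

```bash
python3 -m crank '[[[0,-0.001,0.012],[0,0,-0.3],0.055],[[0,0,0.012],[0,0,0],0.055],[[0,0,0.012],[0,0,0],0.055],[[0,0,0.012],[0,0,0],0.055],[[0,0,0.012],[0,0,0],0.055],[[0,0,0],[0,0,0],0.055]]' 
python3 - <<'E'
from station import bot
from h import *
o=bot.get_obs();state(o);T=RT(o['tool_rot'])
c=bot.calibration('wrist')
p,d=bot.read_camera('wrist');cv2.imwrite("pics/w3.png",p[:,:,::-1]);np.savez("w3.npz",p=p,d=d,E=c['extrinsics'])
q,_=bot.read_camera('top');cv2.imwrite("pics/t3.png",cv2.resize(q[100:200,170:250,::-1],None,fx=6,fy=6))
E
```

```text
t: 5.82
eef_pos: [0.5197, 0.2301, 0.049]
tool_rot: [0.171, 0.104, 0.98, -0.018]
contact_force: [0.2, 0.2, 0.1]
gripper_width: 0.645
t 5.825 bay mm [-69.6 -29.1  30.8] roterr(tool,deg) [ 0.09 -0.15  0.2 ] F bay [0.16 0.22 0.06] w 0.6446394849528706 q [-0.18  0.58 -0.6   2.12  1.17  0.64 -0.32]
```

View pics/w3.png

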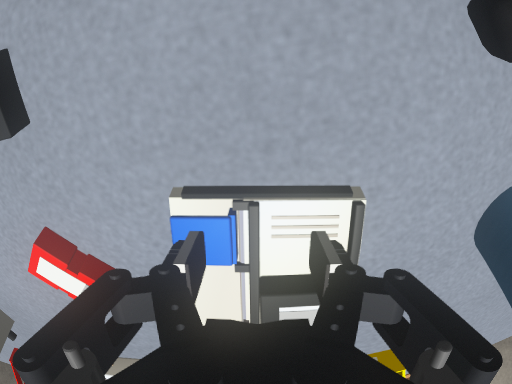

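```bash
python3 -m crank '[[[-0.0015,-0.0025,0.002],[0,0,0.2],0.055],[[0,0,0.002],[0,0,0],0.055],[[0,0,0],[0,0,0],0.055]]' ; python3 -c "
from station import bot
from h import *
state(bot.get_obs())"
python3 -m crank '[[[0,0,0.0015],[0,0,0],0.055],[[0,0,0],[0,0,0],0.055]]' ; python3 -c "
from station import bot
from h import *
state(bot.get_obs())"
python3 -m crank '[[[0,0,0.0015],[0,0,0],0.055],[[0,0,0],[0,0,0],0.055]]' ; python3 -c "
from station import bot
from h import *
state(bot.get_obs())"
```

```text
t: 6.3
eef_pos: [0.5223, 0.2273, 0.047]
tool_rot: [0.172, 0.106, 0.979, -0.017]
contact_force: [0.5, -0.6, -0.0]
gripper_width: 0.646
t 6.3 bay mm [-67.3 -31.3  27.8] roterr(tool,deg) [ 0.15 -0.07 -0.04] F bay [ 0.54 -0.52 -0.24] w 0.6456439714705899 q [-0.18  0.58 -0.6   2.12  1.18  0.63 -0.33]
t: 6.55
eef_pos: [0.5226, 0.2273, 0.0454]
tool_rot: [0.172, 0.105, 0.979, -0.017]
contact_force: [0.2, 0.2, 0.1]
gripper_width: 0.643
t 6.55 bay mm [-67.5 -31.2  26.2] roterr(tool,deg) [ 0.15 -0.08 -0.02] F bay [0.22 0.21 0.04] w 0.642636627173414 q [-0.18  0.58 -0.6   2.12  1.19  0.63 -0.33]
t: 6.8
eef_pos: [0.5232, 0.2272, 0.044]
tool_rot: [0.172, 0.105, 0.979, -0.017]
contact_force: [-0.3, -0.8, -0.1]
gripper_width: 0.642
t 6.8 bay mm [-67.5 -31.2  24.7] roterr(tool,deg) [ 0.15 -0.08 -0.02] F bay [-0.13 -0.88 -0.11] w 0.6420497634285923 q [-0.18  0.59 -0.59  2.12  1.19  0.63 -0.34]
```

```bash
for i in 1; do python3 -m crank '[[[0,0,0.0015],[0,0,0],0.055],[[0,0,0],[0,0,0],0.055]]' >/dev/null; python3 -c "
from station import bot
from h import *
state(bot.get_obs())"; done
python3 -m crank '[[[0,0,0.0015],[0,0,0],0.055],[[0,0,0],[0,0,0],0.055]]'>/dev/null ; python3 -c "
from station import bot
from h import *
state(bot.get_obs())
p,d=bot.read_camera('wrist');cv2.imwrite('pics/w4.png',cv2.resize(p[150:330,120:400,::-1],None,fx=2.5,fy=2.5))"
```

```text
t 7.05 bay mm [-67.5 -31.3  23.3] roterr(tool,deg) [ 0.14 -0.07 -0.02] F bay [-0.5  -0.93  1.  ] w 0.6461031562914188 q [-0.18  0.59 -0.59  2.12  1.19  0.63 -0.34]
t 7.3 bay mm [-67.4 -31.6  21.7] roterr(tool,deg) [ 0.11 -0.07 -0.03] F bay [-0.97 -0.87  1.91] w 0.6456160462239037 q [-0.18  0.59 -0.59  2.12  1.2   0.63 -0.34]
```

View pics/w4.png

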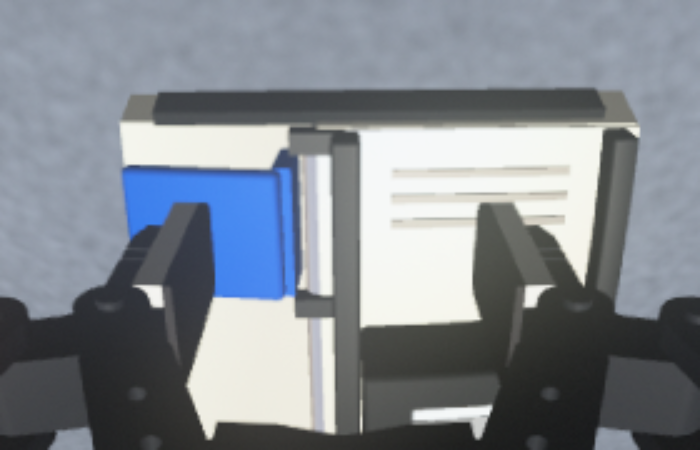

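```bash
for i in 1; do python3 -m crank '[[[0,0,0.0015],[0,0,0],0.055],[[0,0,0],[0,0,0],0.055]]' >/dev/null; python3 -c "
from station import bot
from h import *
state(bot.get_obs())"; done
python3 -m crank '[[[0,0,0.0015],[0,0,0],0.055],[[0,0,0],[0,0,0],0.055]]'>/dev/null ; python3 -c "
from station import bot
from h import *
state(bot.get_obs())
p,d=bot.read_camera('wrist');cv2.imwrite('pics/w5.png',cv2.resize(p[150:330,120:400,::-1],None,fx=2.5,fy=2.5))"
```

```text
t 7.6 bay mm [-68.3 -31.5  20.1] roterr(tool,deg) [ 0.13 -0.15  0.01] F bay [-2.41 -3.09  2.44] w 0.6418841670544823 q [-0.19  0.6  -0.59  2.12  1.2   0.62 -0.35]
t 7.85 bay mm [-68.4 -31.4  18.6] roterr(tool,deg) [ 0.13 -0.14  0.02] F bay [-3.08 -2.51  3.25] w 0.6453698929608972 q [-0.19  0.6  -0.59  2.12  1.21  0.62 -0.35]
```

View pics/w5.png

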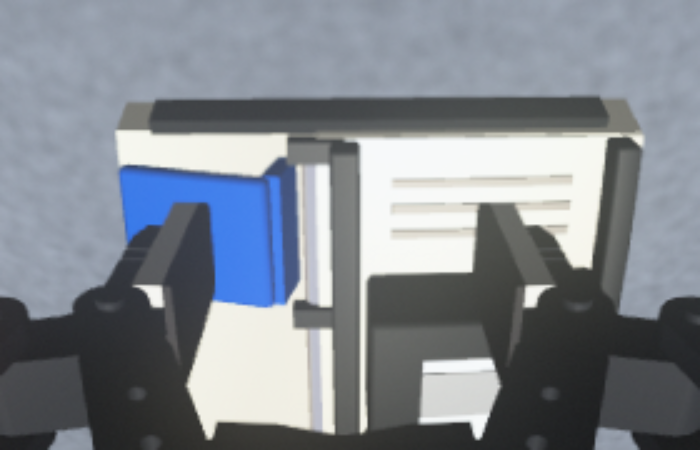

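```bash
python3 -m crank '[[[0,0,0],[0,0,0],0.055],[[0,0,0],[0,0,0],0.055],[[0,0,0],[0,0,0],0.055],[[0,0,0],[0,0,0],0.055]]' >/dev/null; python3 -c "
from station import bot
from h import *
state(bot.get_obs());c=bot.calibration('wrist')
p,d=bot.read_camera('wrist');a=cv2.resize(p[150:330,120:400,::-1],(400,300))
W=(fcloud(d,c,c['extrinsics'])-O).reshape(-1,3);P=(B.inv().apply(W)*1000).reshape(384,512,3)
for u in range(270,311,8):
    col=P[230:300,u];k=np.nonzero(col[:,2]>15)[0];print(u,np.round(col[k[0]],1) if len(k) else None)
q,_=bot.read_camera('scene');cv2.imwrite('pics/w6.png',np.hstack([a,cv2.resize(q[190:265,280:380,::-1],(400,300))]))"
```

```text
t 8.4 bay mm [-68.4 -31.4  18.6] roterr(tool,deg) [ 0.13 -0.15  0.01] F bay [-4.51 -3.3   3.2 ] w 0.6446961180060695 q [-0.19  0.6  -0.59  2.12  1.21  0.62 -0.35]
270 [-57.4 -24.8  16.6]
278 [-57.  -20.6  15. ]
286 [-57.9 -16.5  15.6]
294 [-57.  -12.3  15.5]
302 [-57.4  -8.3  16.2]
310 [-138.3  -31.8  147.1]
```

View pics/w6.png

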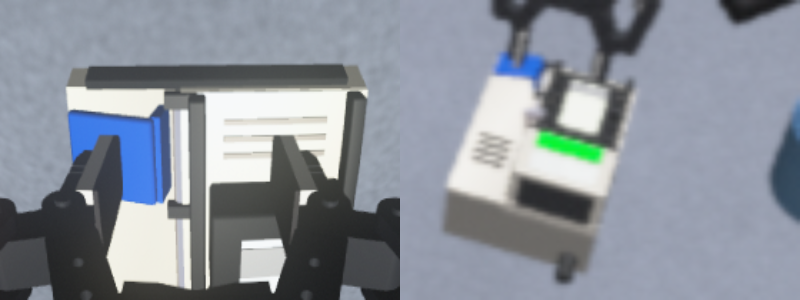

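Both views show the battery resting square against the finger in its guides. Its front face is at x ≈ -57 mm, so it came out about 18 mm. The pose is steady, so I'm handing in.

```bash
python3 -c "
from station import bot
print(bot.hand_in())"
```

```text
the job is handed in; nothing more can be done
None
```

The charged battery is off charge. At the green-lit charger, one finger pressed the blue paddle about 5 mm. The other finger was already in front of the battery and stopped it as it sprang out. I handed in at 8.5 s with the arm still holding both.

**Last checks:**
- **Battery position:** it lies square in its guides. Its front face is at bay x ≈ -57 mm, about 18 mm out from its seated position.
- **Holding:** the TCP held at the same point in two readings about half a second apart. In the last one the finger took about 4.5 N along the slope and the paddle pushed back with about 3 N.
- **Rest of the bench:** I saw no contact with anything but this paddle and battery. I did not take a final picture of the whole bench.
- **Disagreements:** position estimates from different cameras differed by 1 to 2 mm. The paddle was touched about 1 mm lower than I predicted. Neither affected the result.

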